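Empty the drop-bottom bin into a tote

ROBOT

A 6-joint arm with a two-finger parallel gripper is mounted at the origin on the work surface; the furniture and walls round the work are solid. World frame = base frame: x ahead of the robot, y to its left, z up, the work surface at z = 0. Lengths are in m, angles in degrees, forces in N, time in s.
With the tool pointing down it reaches from about 0.275 to 0.85 m from the base axis. Payload 19 kg.
Tool frame: the origin (TCP) lies at the very end of the fingers, on their centre line; the grasp point (between the pads) lies bot.pinch_z behind it (bot.pinch_z is the distance from the TCP to the grasp point, in m); z points along the fingers, y is the line along which they close (so a half turn about z gives the same grasp; the last joint's range is limited). The gripper opens to 85 mm and grips with 20 to 120 N. Pads are 22 mm wide; open, the fingers measure 114 mm over their backs; the gripper's body (76 mm by 85 mm) begins 54 mm behind the grasp point. The pads swing forward as they close: fully open they stand 13 mm farther back than shut.
Start: joints at [67.093, 8.623, 82.357, -0, 89.026, -7.678], TCP at [0.151, 0.555, 0.231] pointing down, gripper open.
Joint ranges: [-160.23, 160.23], [-39.13, 120.54], [6.94, 153.29], [-79.49, 259.48], [9.18, 160.14], [-161.06, 161.06]. Speed limits (degrees/s): [108.29, 108.29, 127.2, 172.46, 172.46, 172.46].

INTERFACE

Orientations are given as [roll, pitch, yaw] about the fixed x, y, z axes, in that order (R = Rz(yaw) Ry(pitch) Rx(roll)).
In Python, from rig import bot gives the robot as it stands. Calls block until the motion is done:
- bot.move_to(position, orientation): joint-space move of the TCP to a pose.
- bot.line_to(position, frame=None, feed=0.15, f_stop=None): straight line of the TCP; frame=None keeps the orientation; feed is the mean speed in m/s. With f_stop (N) it stops when the force on the tool has changed by that much, and returns True; else False.
- bot.goto_joints(angles): joint-space move.
- bot.grip(opening, strength=None): opening from 0.0 (shut) to 1.0 (fully open); strength is the grip in N (None keeps the last); returns when the fingers have stopped.
- bot.hold(seconds).
- bot.ik(position, orientation): joint angles nearest the present ones, or None.
- bot.get_image(name): name is "scene" or "side" or "wrist"; returns the picture (384x512x3 uint8, red, green, blue); there is no depth.
- bot.camera_model(name): a dict with "fx", "fy", "cx", "cy" (pixels), "T" (4x4, takes a point from camera to world coordinates). Camera axes: x right, y up, looking along -z (the intrinsics and any distortion apply to the point x, -y, -z); pixel columns grow to the right and rows downward; lengths in m; the calibration is good to about 2 mm. A picture is of the moment at which its call begins: read the wrist's pose just before it. camera_model takes no time and is no camera call; for the wrist camera it gives the pose at the moment of the call.
A pose or a line that the arm cannot do raises bot.IKError and nothing moves.
- bot.job_done(): hands the job in; it is judged then, once.
Trained networks look in the newest picture that a camera, given by its name, has taken for a name from the list of things; names that differ only in an ending like _2 or _b are one class to them, and where a whole thing is asked for, a point or a joint stands for the part that bears it (a point fixed in the world has none). Each returns a list of dicts, best first, with "conf" (0 to 1); they miss things now and then, are a little off and sometimes report something else, mostly with a low value. They report only what shows in the picture. A call takes as long as a camera call. They do not tell look-alikes from the thing itself.
- bot.boxes_of(label, camera): "rect" ([centre column, centre row, width, height] in pixels, round what is visible of it).
- bot.place_of(label, camera): "uv" ([column, row] in pixels: a listed point, or the origin of a listed thing).
Readings, each from a call of its own:
- bot.current_time(): time.
- bot.current_qpos(): joint angles.
- bot.current_dq(): joint speeds.
- bot.current_joint_efforts(): joint torques, N m.
- bot.current_tcp_pos(): TCP position.
- bot.current_ee_rot(): TCP orientation.
- bot.current_contact_force(): force on the tool from outside, world axes, zero at the start.
- bot.current_torque(): the same for the moment, N m.
- bot.current_finger_gap(): opening from 0.0 (shut) to 1.0 (fully open).
- bot.current_finger_force(): force on a finger pad.
Only numpy, scipy, OpenCV 4.12 (cv2) and the standard library are available. Lean on these libraries where they do the work, as an engineer would, in place of code of your own. Each camera call takes 0.05 s, during which the arm holds its last target. There are 200 camera calls.

TASK

Empty the drop-bottom bin into the blue tote: first take the solder spool off the shuttle deck and stand it upright on the bench clear of the rig, then set the tote squarely inside the deck's fence and push the sprung shuttle in by its orange paddle until the catch holds it home under the bin. Only then draw the red bolt so that the bin floor drops and both adapters fall into the tote, leave tote and shuttle home with the floor hanging open, and do not shift or tip the jar, pen box and grease tub that stand round the tote.

Things in the scene. Friction and masses are not known exactly. Their poses are not given: they have to be found in the camera images.
- rig: fixed bin rig. Origin on the bench below the bin's centre, z up; the shuttle runs along its +y, bolt and paddle are on its -x side, facing you. Base plate 8 mm thick, x -95..95, y -260..70 mm. Open-topped grey bin, yellow rim, 115 mm square, z 166..234 mm, on four posts (14 mm square, at x +-80, y +-55, up to z 177). A clear apron hangs from its -y wall down to z 94. All is open above y < -75 mm.
- shuttle (a joint): travel of the sprung shuttle along the rig's +y, m: 0 = fully out (start), 0.128 = hard stop. Its spring pushes out with 4 N at the start, 8 N at the end; the catch adds some 6 N near the end, so push with about 15 N. Past 0.1225 the brass catch snaps in and holds it at 0.122 (home) when let go; let go earlier it springs back out.
- deck (a point): centre of the top face of the shuttle deck (plywood, 132 mm square, top 24 mm above the bench), axes as the rig's; at (0, -135 + travel, 24) mm in the rig frame. An aluminium fence 8 mm high runs round it, 124 mm square inside: the tote's foot (112 mm) fits with 6 mm to spare on each side.
- paddle (a point): middle of the face to push on the orange upright paddle, which is part of the shuttle, at (-105, -111, +27) mm from the deck point, axes as the rig's. The paddle is 50 mm wide (x), 10 mm thick (y), from 20 to 82 mm above the bench; its outer face looks along the rig's -y, push it along +y.
- bolt (a joint): travel of the slide bolt that holds up the bin floor, m: 0 = shut, 0.034 = fully drawn. It slides along the rig's -x, friction about 2 N, stays where it is left; the floor is free after about 0.018.
- bolt_grip (a point): grip point on the red upright bolt handle: a plate 12 mm thick (along the rig's x), 30 mm wide (along y), from z 151 to 213 mm above the bench; the point lies in its middle plane at 198 mm, at (-136 - travel, -35, 198) mm in the rig frame. 78 mm free between it and the bin wall.
- floor_flap (a joint): angle of the hinged bin floor, rad: 0 = shut, 1.2 = hanging open. Hinge along x at the bin's +y wall, the free edge at -y drops under its own weight when the bolt is drawn.
- tote: loose blue open tote, 120 x 120 mm over the rim, 50 mm high, 0.15 kg. Origin at the centre of its underside, z up, x and y square to its walls; it is alike on all four sides. Foot 112 mm square; walls 5 mm; the top 14 mm is a rim 9 mm thick (51 to 60 mm from the centre) which can be pinched from above at any side that is free.
- spool: loose solder spool standing on its flange, 56 mm across, 43 mm high, up to 0.35 kg; starts on the shuttle deck. Origin at the centre of its underside, z up. Free green bench to stand it on lies round the rig; the bench ends at world y 0.45 m on the left, and a tall drawer rack fills the far right (x over 0.72, y under -0.10 m): keep the hand clear of it.
- adapter1: black plug-in adapter, 38 x 60 x 30 mm, loose in the bin. Origin at the centre of its underside.
- adapter2: second black adapter, alike.
- adapter1_mid (a point): centre of adapter1.
- adapter2_mid (a point): centre of adapter2.
- orange_jar: bystander: clear jar with orange lid, 80 mm across, 165 mm high, close to one side of the tote. Origin at the centre of its underside.
- pen_box: bystander: card box with pens, 62 x 72 mm, 146 mm high, close to one side of the tote. Origin at the centre of its underside.
- grease_tub: bystander: low white tub with red lid, 76 mm across, 43 mm high, close to one side of the tote. Origin at the centre of its underside.
There are look-alikes about, which are no part of the job. Leave any turquoise or yellow look-alike of the spool alone.

How it is judged:
By the outcome, as a careful person would: the job done as asked, in the order asked, and still so for the second after the job is handed in, with the robot touching nothing.
It also fails if it takes over 72 s, if anything falls off the work surface, if the arm or the gripper's body presses on something with over 40 N, if the wrist force passes 120 N, or if a joint passes its speed limit or range.

## Working session

There is one attempt and no reset: what is moved stays moved. The work goes in short steps, each a Python script; the robot and the scene stay as the last script left them, time stands still between calls to the robot, and variables do not carry over. Pictures are saved under pics/ and viewed, at most 13 in all, crops included, and the job is handed in when it is done.

```bash
ls; mkdir -p pics; cat > h.py <<'E'
import numpy as np, cv2
from rig import bot
def snap(n,f):
    im=bot.get_image(n); cv2.imwrite('pics/'+f,im[:,:,::-1]); return im
def ray(cm,uv):
    d=np.array([(uv[0]-cm['cx'])/cm['fx'],-(uv[1]-cm['cy'])/cm['fy'],-1.]); T=np.array(cm['T'])
    return T[:3,3],T[:3,:3]@d
def atz(cm,uv,z):
    o,d=ray(cm,uv); return o+d*(z-o[2])/d[2]
def proj(cm,p):
    T=np.array(cm['T']); q=T[:3,:3].T@(np.array(p)-T[:3,3]); return np.array([cm['cx']+cm['fx']*q[0]/-q[2],cm['cy']-cm['fy']*q[1]/-q[2]])
E
python3 - <<'E'
from h import *
a=snap('scene','s1.png');b=snap('side','d1.png')
cv2.imwrite('pics/ab.png',cv2.resize(np.vstack([a,b])[:,:,::-1],(400,600))) 
for c in('scene','side'):
    cm=bot.camera_model(c); print(c,{k:np.round(v,3).tolist() for k,v in cm.items()})
    for l,z in (('deck',.024),('paddle',.051),('bolt_grip',.198),('rig',0),('tote',0),('spool',.024),('orange_jar',0),('pen_box',0),('grease_tub',0)):
        for r in bot.place_of(l,c)[:3]: print(l,round(r['conf'],2),np.round(r['uv'],1),np.round(atz(cm,r['uv'],z),3))
print(bot.pinch_z,bot.current_time())
E
```

```text
pics
scene {'fx': 392.187, 'fy': 392.187, 'cx': 260.123, 'cy': 188.851, 'T': [[0.518, 0.627, -0.582, -0.159], [-0.855, 0.377, -0.356, -0.464], [-0.004, 0.682, 0.731, 1.007], [0.0, 0.0, 0.0, 1.0]]}
deck 0.64 [223.5 173.9] [0.618 0.164 0.024]
paddle 0.58 [230.2 197.2] [0.52  0.066 0.051]
bolt_grip 0.76 [166.6 147.7] [0.485 0.272 0.198]
rig 0.89 [191.2 164.5] [0.616 0.311 0.   ]
tote 0.76 [335.3 250.8] [ 0.539 -0.305  0.   ]
spool 0.85 [275.  198.3] [ 0.612 -0.051  0.024]
spool 0.75 [218.2 169.6] [0.627 0.193 0.024]
spool 0.68 [164.1 209.2] [0.383 0.237 0.024]
orange_jar 0.73 [315.7 224.7] [ 0.599 -0.21   0.   ]
orange_jar 0.45 [186.7 120.9] [0.817 0.492 0.   ]
pen_box 0.85 [367.6 236.3] [ 0.642 -0.37   0.   ]
grease_tub 0.69 [299.  263.4] [ 0.442 -0.231  0.   ]
side {'fx': 362.492, 'fy': 362.492, 'cx': 252.976, 'cy': 190.022, 'T': [[-0.994, 0.072, -0.083, 0.438], [-0.109, -0.542, 0.833, 0.897], [0.015, 0.838, 0.546, 0.739], [0.0, 0.0, 0.0, 1.0]]}
deck 0.78 [215.8 258.9] [0.612 0.169 0.024]
paddle 0.72 [254.7 226.9] [0.516 0.047 0.051]
paddle 0.58 [264.5 239.2] [0.482 0.1   0.051]
bolt_grip 0.87 [264.4 240.3] [0.473 0.274 0.198]
rig 0.75 [206.7 302.6] [0.61  0.301 0.   ]
tote 0.82 [258.2 180.8] [ 0.538 -0.3    0.   ]
spool 0.77 [218.8 221.8] [0.635 0.003 0.024]
spool 0.65 [291.5 298.3] [0.399 0.282 0.024]
spool 0.52 [241.2 193.5] [ 0.586 -0.167  0.024]
orange_jar 0.81 [239.  193.9] [ 0.599 -0.199  0.   ]
pen_box 0.73 [237.3 170.5] [ 0.63  -0.368  0.   ]
pen_box 0.23 [215.  257.8] [0.621 0.14  0.   ]
pen_box 0.15 [206.5 255.1] [0.648 0.132 0.   ]
grease_tub 0.86 [279.6 192.4] [ 0.451 -0.229  0.   ]
0.0187 1.0
```

View pics/s1.png

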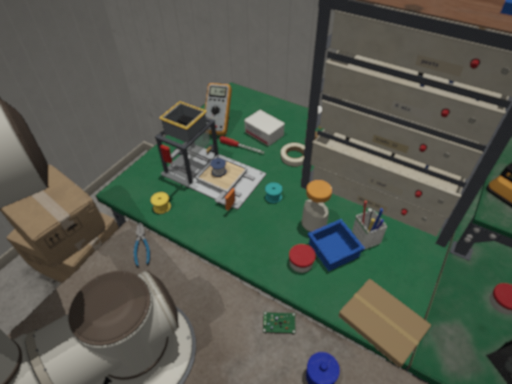

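View pics/d1.png

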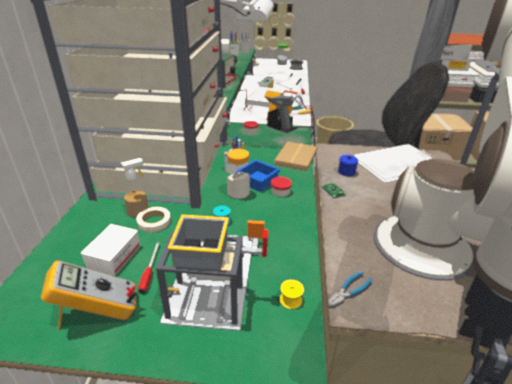

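Scene picture: rig at px (205,150) with the spool on its deck (218,167), tote at (335,243) with jar on the left, tub near, pens on the far right. The yellow spool (160,203) and turquoise one (274,190) are decoys. The rig axes look nearly parallel to the world axes. Next I'll look from the wrist.

```bash
python3 - <<'E'
from h import *
print(bot.current_ee_rot())
p=bot.current_tcp_pos(); bot.line_to([p[0]+.05,p[1]-.05,.40],feed=.25)
for y in (90,-90): print(y,bot.ik([.58,.10,.36],[180,0,y]))
q=[bot.ik([.58,.10,.36],[180,0,y]) for y in(90,-90)]
q0=bot.current_qpos()
q=[x for x in q if x is not None]
bot.goto_joints(min(q,key=lambda x:abs(x[5])))
print(bot.current_ee_rot(),bot.current_time())
cm=bot.camera_model('wrist'); print(np.round(cm['T'],3).tolist(),cm['fx'],cm['cx'],cm['cy'],[k for k in cm])
snap('wrist','w1.png')
for l,z in (('deck',.024),('paddle',.051),('bolt_grip',.198),('rig',0),('spool',.024)):
    for r in bot.place_of(l,'wrist')[:3]: print(l,round(r['conf'],2),np.round(r['uv'],1),np.round(atz(cm,r['uv'],z),4))
E
```

```text
[-1.79995886e+02  4.81741621e-04  1.64770612e+02]
90 [ 2.28458458e+00  9.83268263e+00  6.62960311e+01 -2.54444375e-14
  1.03871286e+02  2.28458458e+00]
-90 None
[ 1.79987784e+02 -1.06133937e-02  9.00935213e+01] 3.8833
[[1.0, -0.001, -0.001, 0.58], [0.001, 0.953, 0.303, 0.178], [0.001, -0.303, 0.953, 0.504], [0.0, 0.0, 0.0, 1.0]] 291.88076058359655 256.721627537236 189.54010890930303 ['fx', 'fy', 'cx', 'cy', 'T']
deck 0.76 [277.2 105.3] [0.6125 0.1649 0.024 ]
paddle 0.58 [211.2 175.8] [0.5071 0.0566 0.051 ]
spool 0.96 [284.4  94.8] [0.6234 0.1807 0.024 ]
spool 0.91 [284.2 217.3] [ 0.6293 -0.0269  0.024 ]
spool 0.85 [139.4  37.7] [0.4061 0.2609 0.024 ]
```

View pics/w1.png

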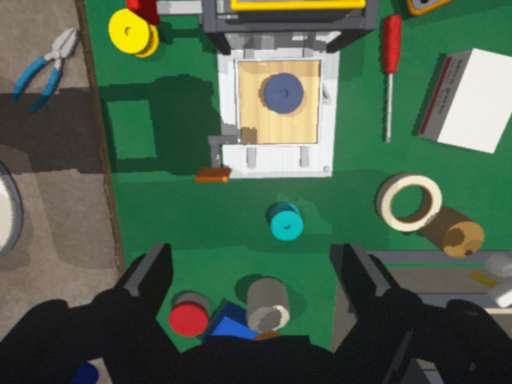

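The wrist view shows the spool (285,93) on the deck (280,100), the paddle (212,175) and the turquoise decoy (286,222). I'll rectify the deck plane to get the exact deck pose.

```bash
cat >> h.py <<'E'
def rect(im,cm,z,x0,x1,y0,y1,res=.0005):
    """top view of plane z: col = (x-x0)/res, row = (y1-y)/res"""
    w,h=int((x1-x0)/res),int((y1-y0)/res)
    P=np.float32([proj(cm,p) for p in ((x0,y1,z),(x1,y1,z),(x1,y0,z),(x0,y0,z))])
    H=cv2.getPerspectiveTransform(P,np.float32([[0,0],[w,0],[w,h],[0,h]]))
    return cv2.warpPerspective(im,H,(w,h))
def blob(mask,x0,y1,res=.0005):
    mask=cv2.morphologyEx(mask.astype(np.uint8)*255,cv2.MORPH_OPEN,np.ones((5,5)))
    cs,_=cv2.findContours(mask,cv2.RETR_EXTERNAL,cv2.CHAIN_APPROX_NONE)
    c=max(cs,key=cv2.contourArea); (u,v),(w,h),a=cv2.minAreaRect(c)
    a=-a; a=(a+45)%90-45
    return np.array([x0+u*res,y1-v*res]),np.array([w,h])*res,a
E
python3 - <<'E'
from h import *
cm=bot.camera_model('wrist'); im=bot.get_image('wrist')
r=rect(im,cm,.024,.50,.72,.03,.27); hsv=cv2.cvtColor(r,cv2.COLOR_RGB2HSV)
m=(hsv[...,0]>10)&(hsv[...,0]<28)&(hsv[...,1]>60)&(hsv[...,2]>100)
print('ply',blob(m,.50,.27))
r2=rect(im,cm,.067,.50,.72,.03,.27); h2=cv2.cvtColor(r2,cv2.COLOR_RGB2HSV)
m2=(h2[...,0]>100)&(h2[...,0]<140)&(h2[...,1]>60)&(h2[...,2]>35)
print('spool top',blob(m2,.50,.27))
m3=(h2[...,0]<14)&(h2[...,1]>150)&(h2[...,2]>80)
r3=rect(im,cm,.082,.45,.60,.0,.15);h3=cv2.cvtColor(r3,cv2.COLOR_RGB2HSV)
m3=(h3[...,0]<14)&(h3[...,1]>150)&(h3[...,2]>80)
print('paddle top',blob(m3,.45,.15))
o=np.vstack([r,r2]);cv2.imwrite('pics/r.png',np.hstack([r,r2,cv2.merge([m.astype(np.uint8)*255,m2.astype(np.uint8)*255,m2.astype(np.uint8)*0])])[:,:,::-1][::1,::2][::1])
E
```

```text
ply (array([0.6145372 , 0.16760367]), array([0.12488775, 0.1241526 ]), 1.1232986450195312)
spool top (array([0.617 , 0.1825]), array([0.052, 0.052]), 0.0)
paddle top (array([0.51375, 0.0665 ]), array([0.02  , 0.0495]), 0.0)
```

View pics/r.png

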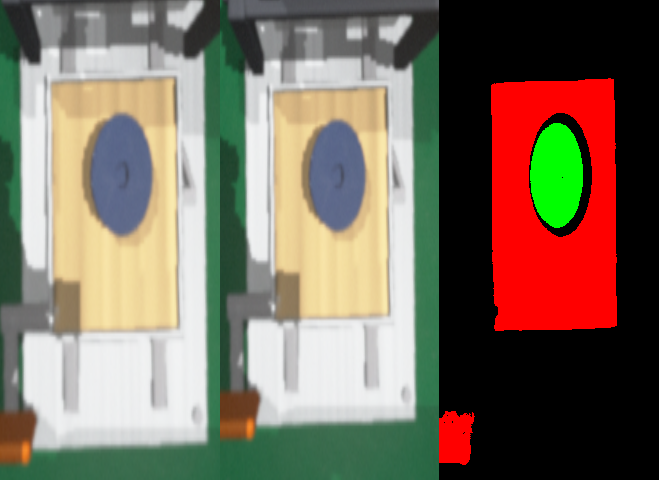

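Deck centre is (0.6145, 0.1676) with rig yaw about 1.1°, and the spool is at (0.617, 0.1825). Next I'll pick the spool with the camera facing away from the bin and set it down at (0.42, 0.0).

```bash
python3 - <<'E'
from h import *
t=bot.current_time
o=[180,0,-50]
bot.move_to([.617,.1825,.25],o)
print(t())
bot.line_to([.617,.1825,.09],feed=.2)
print(bot.line_to([.617,.1825,.032],feed=.06,f_stop=8),t())
bot.grip(0.3,30); print('gap',bot.current_finger_gap(),bot.current_finger_force(),t())
z0=bot.current_tcp_pos()[2]
bot.line_to([.617,.1825,.15],feed=.2)
print('gap',bot.current_finger_gap(),bot.current_contact_force())
bot.line_to([.42,.0,.10],feed=.3)
bot.line_to([.42,.0,z0-.024+.008],feed=.15)
print(bot.line_to([.42,.0,z0-.024-.003],feed=.03,f_stop=3),bot.current_tcp_pos(),z0)
bot.grip(1.0); bot.line_to([.42,.0,.12],feed=.2)
print(t())
bot.move_to([.54,-.24,.33],[180,0,90]); print(t())
cm=bot.camera_model('wrist'); im=snap('wrist','w2.png')
for l,z in (('tote',0),('orange_jar',0),('pen_box',0),('grease_tub',0),('spool',0)):
    for r in bot.place_of(l,'wrist')[:3]: print(l,round(r['conf'],2),np.round(r['uv'],1),np.round(atz(cm,r['uv'],z),4))
r=rect(im,cm,.05,.42,.70,-.42,-.16);h=cv2.cvtColor(r,cv2.COLOR_RGB2HSV)
m=(h[...,0]>100)&(h[...,0]<130)&(h[...,1]>120)&(h[...,2]>40)
print('tote rim',blob(m,.42,-.16))
cv2.imwrite('pics/w2r.png',np.hstack([r,cv2.cvtColor(m.astype(np.uint8)*255,cv2.COLOR_GRAY2RGB)])[:,:,::-1][::2,::2])
E
```

```text
6.5167
False 8.5833
gap 0.6426967249396867 31.612400692974916 8.9667
gap 0.6436301134704672 [-1.21480099  0.5966094  -3.86585771]
True [ 4.20538603e-01 -5.87185317e-05  8.16644325e-03] 0.03248963866633714
12.9417
15.425
tote 0.75 [257.8 181.1] [ 0.542  -0.2987  0.    ]
orange_jar 0.87 [295.5 123.3] [ 0.6019 -0.2032  0.    ]
pen_box 0.85 [307.4 221.2] [ 0.6296 -0.3724  0.    ]
grease_tub 0.94 [200.7 142.4] [ 0.4494 -0.2334  0.    ]
tote rim (array([ 0.5399045 , -0.29875281]), array([0.12295974, 0.12380774]), -32.0053825378418)
```

View pics/w2.png

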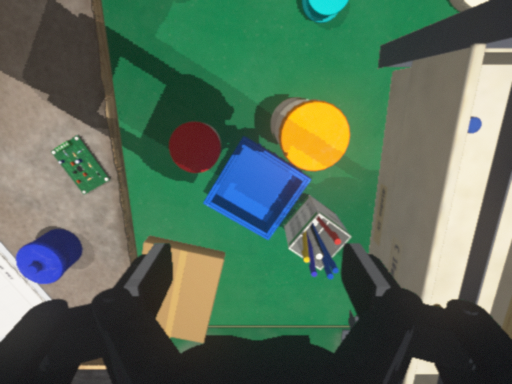

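View pics/w2r.png

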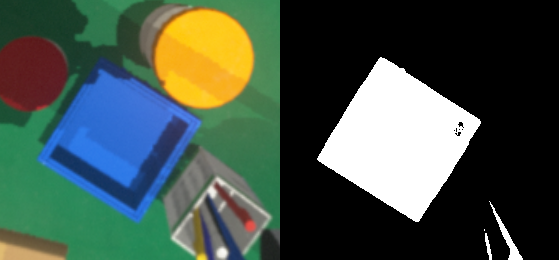

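Spool is set down. The tote is at (0.540, −0.299) turned −32°, and its free side faces −122° (px (235,220)). I'll pinch the rim there, carry the tote over and set it down with the hand on the rig's −y side.

```bash
python3 - <<'E'
from h import *
t=bot.current_time; rd=np.deg2rad
c=np.array([.5399,-.2988]); g=c+.0555*np.array([np.cos(rd(-122)),np.sin(rd(-122))])
o=[180,0,148]
bot.grip(0.42,70)
bot.move_to([*g,.12],o)
print(bot.line_to([*g,.0235],feed=.1,f_stop=8),bot.current_tcp_pos(),t())
bot.grip(0.0,70); print('gap',bot.current_finger_gap(),bot.current_finger_force(),t())
bot.line_to([*g,.06],feed=.1)
bot.line_to([*g,.235],feed=.25)
print('gap',bot.current_finger_gap(),bot.current_contact_force(),t())
bot.line_to([.6156,.1121,.20],[180,0,181.1],feed=.25)
bot.line_to([.6156,.1121,.065],feed=.2)
print(t(),bot.current_finger_gap())
cm=bot.camera_model('wrist'); im=snap('wrist','w3.png'); cs=bot.camera_model('scene'); s=snap('scene','s3.png')
cv2.imwrite('pics/m3.png',np.hstack([im,cv2.resize(s[100:270,120:347],(512,384))])[:,:,::-1][::1,::1][:, :][::2,::2])
for l,z in (('tote',.0415),('deck',.024)):
  for n,k in (('scene',cs),('wrist',cm)):
    for r in bot.place_of(l,n)[:2]: print(l,n,round(r['conf'],2),np.round(r['uv'],1),np.round(atz(k,r['uv'],z),4))
E
```

```text
False [ 0.51079668 -0.3461578   0.02423065] 18.5083
gap 0.08721956011670935 69.14741635322571 18.8667
gap 0.09335522082944506 [ 0.71191686  0.20480351 -2.37924496] 20.2333
23.0917 0.09012536263837002
tote scene 0.67 [224.1 170.1] [0.6213 0.1616 0.0415]
tote wrist 0.98 [345.8 226.6] [0.6162 0.1677 0.0415]
deck scene 0.91 [221.1 174.4] [0.6119 0.1695 0.024 ]
```

View pics/m3.png

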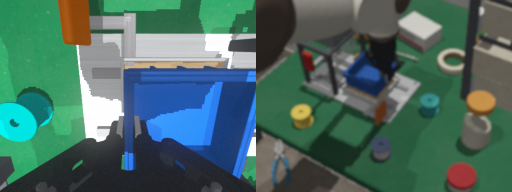

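The tote is held and centred over the deck (network reads 0.616, 0.168). Jar and tub are untouched and the spool is upright. I'll lower it, release and check.

```bash
python3 - <<'E'
from h import *
t=bot.current_time
print(bot.line_to([.6156,.1121,.0465],feed=.04,f_stop=5),bot.current_tcp_pos(),bot.current_contact_force(),t())
bot.grip(0.35); print(bot.current_tcp_pos())
bot.line_to([.6156,.1121,.12],feed=.15)
bot.line_to([.55,.02,.30],[180,0,90],feed=.3); print(t())
cm=bot.camera_model('wrist'); im=snap('wrist','w4.png')
r=rect(im,cm,.074,.50,.72,.03,.27);h=cv2.cvtColor(r,cv2.COLOR_RGB2HSV)
m=(h[...,0]>100)&(h[...,0]<130)&(h[...,1]>120)&(h[...,2]>40)
print('tote rim',blob(m,.5,.27)); cv2.imwrite('pics/m4.png',np.hstack([cv2.resize(im[:260],(512,260)),cv2.resize(r,(240,260))])[:,:,::-1])
r=bot.place_of('paddle','wrist');print([(x['conf'],atz(cm,x['uv'],.051)) for x in r])
E
```

```text
True [0.61554582 0.11209894 0.04817779] [-0.02882456 -0.23284835  8.46313   ] 23.825
[0.61510093 0.11204725 0.04759516]
26.5417
tote rim (array([0.6135555 , 0.15356006]), array([0.09237403, 0.11935317]), 0.7161636352539062)
[(0.73, array([0.51070345, 0.05884438, 0.051     ]))]
```

View pics/m4.png

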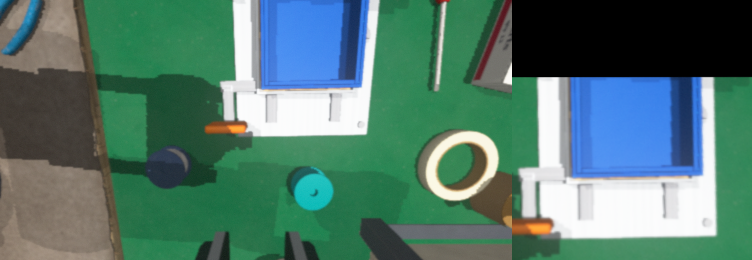

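The tote sits square inside the fence. Now I'll push the paddle, with the camera turned to −x.

```bash
python3 - <<'E'
from h import *
t=bot.current_time
u=np.array([-.0195,.9998,0]); p0=np.array([.5117,.0545,.042])
bot.grip(0.0,80)
s=p0-.065*u
bot.move_to([s[0],s[1],.13],[180,0,180])
bot.line_to(s,feed=.2)
q=p0+.02*u
print(bot.line_to(q,feed=.05,f_stop=2.5),c:=bot.current_tcp_pos(),bot.current_contact_force(),t())
c=np.array(c)
print(bot.line_to(c+.1245*u,feed=.06,f_stop=35),(np.array(bot.current_tcp_pos())-c)@u,bot.current_contact_force())
for d in (.1255,.1265,.1275):
    st=bot.line_to(c+d*u,feed=.02,f_stop=15); f=bot.current_contact_force()
    print(d,st,(np.array(bot.current_tcp_pos())-c)@u,f)
    if st: break
e=np.array(bot.current_tcp_pos()); b=e-.012*u
bot.line_to(b,feed=.06); print('after retreat',bot.current_contact_force(),t())
b=b-.03*u; bot.line_to(b,feed=.1)
cs=bot.camera_model('scene'); snap('scene','s5.png'); r=bot.place_of('paddle','scene'); print([(x['conf'],atz(cs,x['uv'],.051)) for x in r[:2]])
r=bot.place_of('tote','scene'); print([(x['conf'],atz(cs,x['uv'],.024)) for x in r[:2]])
E
```

```text
True [0.51195187 0.03866364 0.04193088] [ 0.94869841 -3.81827538  4.42557786] 30.1417
False 0.12377005429423474 [ 0.52629473 -7.11402964  5.38398879]
0.1255 False 0.12475659988483352 [-0.35457058 -7.49338557  4.87341343]
0.1265 False 0.12573831289307302 [-0.18946908 -7.5494075   5.40038072]
0.1275 False 0.12673363918800665 [-0.20711269 -7.87568107  5.71360936]
after retreat [-0.50370611  1.23918219 -1.05854571] 33.5
[(0.81, array([0.51459851, 0.17990791, 0.051     ]))]
[(0.72, array([0.6140413 , 0.27751624, 0.024     ])), (0.31, array([0.61000013, 0.29461081, 0.024     ]))]
```

The paddle stayed in after the retreat (0 N, paddle y about 0.18). Next I'll rise and look at the bolt handle and the shuttle.

```bash
python3 - <<'E'
from h import *
p=bot.current_tcp_pos(); bot.line_to([p[0]-.01,p[1]-.02,.30],feed=.3)
bot.grip(0.55)
bot.move_to([.4766,.185,.30],[180,0,90])
cm=bot.camera_model('wrist'); im=snap('wrist','w6.png')
for l,z in (('bolt_grip',.198),('paddle',.051),('deck',.024)):
    for r in bot.place_of(l,'wrist')[:2]: print(l,round(r['conf'],2),np.round(r['uv'],1),np.round(atz(cm,r['uv'],z),4))
r=rect(im,cm,.213,.42,.54,.2,.33);h=cv2.cvtColor(r,cv2.COLOR_RGB2HSV)
m=((h[...,0]<8)|(h[...,0]>172))&(h[...,1]>150)&(h[...,2]>60)
print(blob(m,.42,.33),bot.current_time())
E
```

```text
bolt_grip 0.7 [249.4  97. ] [0.4709 0.2616 0.198 ]
paddle 0.59 [278.4 161. ] [0.5066 0.1777 0.051 ]
(array([0.47118577, 0.26474817]), array([0.02870257, 0.01132395]), 1.6365814208984375) 37.4167
```

View pics/w6.png

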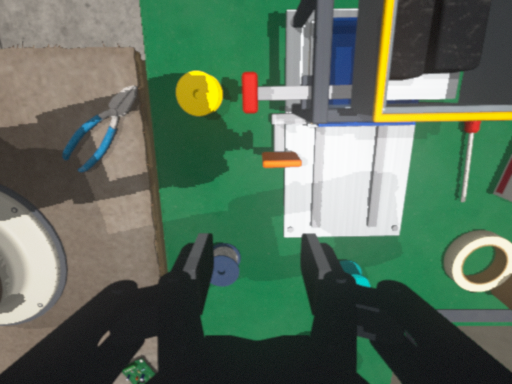

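The shuttle is home: paddle at (281,160), tote under the bin. The bolt handle is at (250,92), i.e. (0.471, 0.265), and both adapters are in the bin. Now I'll draw the bolt.

```bash
python3 - <<'E'
from h import *
t=bot.current_time; o=[180,0,91]
B=np.array([.4712,.2645,.198-.0187])
bot.move_to(B+[0,0,.06],o)
print(bot.line_to(B,feed=.1,f_stop=8))
bot.grip(0.0,40); print('gap',bot.current_finger_gap(),bot.current_tcp_pos(),t())
v=np.array([-.9998,-.0195,0])
print(bot.line_to(B+.0335*v,feed=.06,f_stop=25),bot.current_tcp_pos(),bot.current_contact_force(),bot.current_finger_gap())
bot.hold(.3); bot.grip(0.55); 
p=np.array(bot.current_tcp_pos()); bot.line_to(p+[0,0,.08],feed=.2)
bot.line_to([.54,.17,.34],[180,0,90],feed=.25)
cm=bot.camera_model('wrist'); im=snap('wrist','w7.png'); sd=snap('side','d7.png')
cv2.imwrite('pics/m7.png',np.hstack([cv2.resize(im[:250,150:],(390,270)),cv2.resize(sd[190:340,140:340],(360,270))])[:,:,::-1])
for l,z in (('bolt_grip',.198),('paddle',.051),('adapter1',.03),('adapter1_mid',.05)):
    for r in bot.place_of(l,'wrist')[:2]: print(l,round(r['conf'],2),np.round(r['uv'],1),np.round(atz(cm,r['uv'],z),4))
print(t())
E
```

```text
False
gap 0.13609122551897287 [0.47137636 0.26458485 0.17985746] 39.05
True [0.44185348 0.2640225  0.18002306] [12.46425897  0.82202886 -1.47913666] 0.13118441510218495
bolt_grip 0.91 [149.1  76.8] [0.4411 0.2646 0.198 ]
paddle 0.91 [235.1 145.3] [0.5071 0.1786 0.051 ]
adapter1 0.62 [327.5  47.9] [0.6391 0.3128 0.03  ]
adapter1 0.56 [297.5  43.5] [0.5965 0.3184 0.03  ]
adapter1_mid 0.68 [298.   53.3] [0.5952 0.3033 0.05  ]
41.95
```

View pics/m7.png

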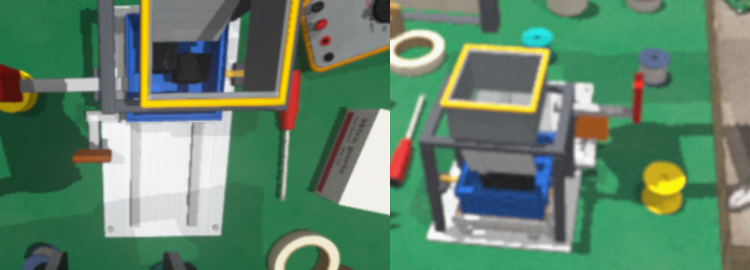

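The bolt is drawn about 30 mm and the floor hangs open, with black adapters visible in the tote. One look from above the bin will confirm both are in.

```bash
python3 - <<'E'
from h import *
bot.line_to([.61,.21,.37],feed=.3)
im=snap('wrist','w8.png'); s=snap('scene','s8.png')
cv2.imwrite('pics/m8.png',np.hstack([im[:300,120:400],cv2.resize(s[100:290,120:400],(442,300))])[:,:,::-1])
for l in ('adapter1','spool'): print(l,[(round(r['conf'],2),np.round(r['rect'])) for r in bot.boxes_of(l,'wrist')[:4]])
cs=bot.camera_model('scene')
for l in ('orange_jar','pen_box','grease_tub','spool'): print(l,[(round(r['conf'],2),np.round(atz(cs,r['uv'],0),3)) for r in bot.place_of(l,'scene')[:3]])
print(bot.current_time())
E
```

```text
adapter1 [(0.71, array([244.,  87.,  27.,  22.])), (0.68, array([156., 258.,  36.,  41.])), (0.62, array([273.,  95.,  31.,  23.]))]
spool [(0.9, array([267., 271.,  32.,  35.])), (0.72, array([158., 258.,  35.,  36.])), (0.7, array([126., 113.,  43.,  32.]))]
orange_jar [(0.74, array([0.427, 0.014, 0.   ]))]
pen_box [(0.66, array([ 0.634, -0.369,  0.   ]))]
grease_tub [(0.58, array([ 0.449, -0.232,  0.   ]))]
spool [(0.79, array([0.397, 0.279, 0.   ])), (0.78, array([ 0.63 , -0.043,  0.   ])), (0.55, array([0.422, 0.016, 0.   ]))]
42.8417
```

View pics/m8.png

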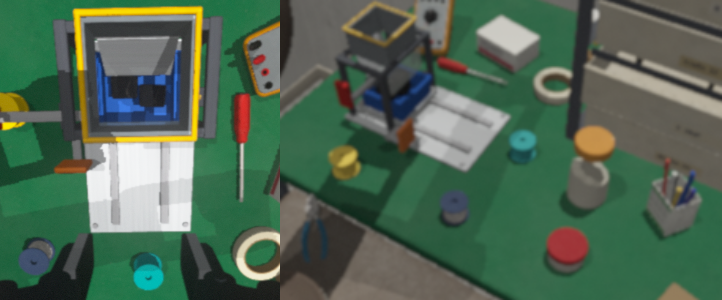

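The floor hangs open, both adapters lie in the tote (px (244,87) and (273,95)), the shuttle is home, the spool is upright, and the bystanders haven't moved. Handing in.

```bash
python3 -c "
from rig import bot
print(bot.job_done())"
```

```text
the job is handed in; nothing more can be done
None
```

The job is handed in at about 43 s: the spool stands upright on the bench, the tote and shuttle are home under the bin, the bolt is drawn with the floor hanging open, both adapters are in the tote, and the jar, pen box and tub look undisturbed.

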